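Rock two bolts out of the slotted tumbling box

TASK

Two bolts are shut in the slotted tumbling box. Slide the shallow steel tray under the middle of the box, crank the box upside down and rock it until both bolts have lined up with the slot and dropped into the tray, without ever touching the bolts. Then crank the box upright again, slot on top, let go of it, leave the tray flat with both bolts in it, and leave the tape roll, the spanner and the carton where they are.

Things in the scene. Friction and masses are not known exactly. Their poses are not given: they have to be found in the camera images.
- stand: Fixed grey stand: two pedestals screwed to the worktop, 40 mm wide (y) and 151 mm high, carry the tumbling box on a level shaft 130 mm above the worktop. Feet 34 (x) x 75 (y) x 6 mm centred at x = +-97 mm: the gap between the pedestals is 160 mm along x, open to +y and -y. Origin on the worktop midway between them; z up; x along the shaft, away from the robot; the crank is at the -x end. Place and yaw vary.
- tumbler (a joint): Turn of the tumbling box about the stand's x axis, rad: 0 = upright, slot on top (start); 3.14 = upside down, slot below; stops at -0.3 and 4.2. It has 0.15 N m of friction and stays where it is left.
- box_centre (a point): Centre of the box, on the shaft, 130 mm above the worktop. The box is 84 mm long along the shaft, 72 mm wide, 68 mm high outside (corners sweep a radius of 50 mm) and 76 x 64 x 60 mm inside; aluminium ends, top and bottom, clear plastic sides.
- slot (a point): Middle of the slot, in the outer face of the box's top; turns with the box. The slot goes through the 4 mm plate, 67 mm long along the shaft and 22 mm wide; a 21 mm ledge is left on each side inside. When the box is turned over gently the bolts often lie on a ledge; rocking the box about 0.9 rad past upside down to each side makes them slide or roll to the slot.
- crank_grip (a point): Grip point on the axis of the crank's black, freely spinning round sleeve: 16 mm diameter, along the stand's x from -108 to -178 mm, this point at x = -149 mm. At tumbler angle a it lies at y = 60 mm cos(a), z = 130 mm + 60 mm sin(a) in the stand's frame, so it starts on the +y side and goes over the top. Pinch from above, closing along the stand's y; carry round without turning the hand.
- tray: Loose open steel tray, 116 (its x) x 170 (its y) x 45 mm high (48 over the rolled rims), walls 3 mm, about 0.35 kg. Origin at the centre of its underside, z up. It starts beside the stand, on its +y or -y side, its long side nearly along the stand's y, and slides on the worktop when its outer end wall is pushed.
- long_bolt: Longer of the two steel bolts (each with a nut on it) in the box: 61 mm long along its own y, hexagons 19 mm across corners and 16 mm across flats, 0.06 kg. It starts lying on the floor of the box, roughly along the shaft, beside the other. Origin in the middle of its length, 8 mm below its axis as it starts.
- short_bolt: Shorter of the two bolts in the box, 51 mm long along its own y, otherwise like the longer one. Origin in the middle of its length, 8 mm below its axis as it starts.
- under_box (a point): Point on the worktop straight below the centre of the box (the stand's origin), where the middle of the tray belongs. On the inside of each pedestal a fixed steel guide plate, 100 mm wide (y), slopes inward from x = +-80 mm, 96 mm high, to x = +-50 mm, 56 mm high, and guides falling bolts into a tray below; the tray passes under it.
- grey_tape: Bystander: grey roll of tape lying flat, 92 mm across, 44 mm high, loose on the side of the stand where the tray is not. Origin at the centre of its underside.
- spanner: Bystander: steel spanner lying flat, 34 x 196 x 8 mm, left front of the worktop. Origin at the centre of its underside.
- relay_carton: Bystander: small dark carton, 50 x 60 mm and 70 mm high, right front of the worktop. Origin at the centre of its underside.

How it is judged (in metres and radians):
On the way, in this order (a step that is already met when the one before it is completed fails the run):
1. the tray lies flat under the middle of the box, the box not yet upside down (horizontal distance between tray and under_box below 0.035 m and angle between tray's own z axis and vertical below 0.05 rad and value of joint tumbler below 1.5 rad), for 0.2 s.
2. both bolts have dropped through the slot and lie in the tray (x of long_bolt in the frame of tray between -0.056 and 0.056 m and y of long_bolt in the frame of tray between -0.083 and 0.083 m and z of long_bolt in the frame of tray between -0.055 and 0.055 m and x of short_bolt in the frame of tray between -0.056 and 0.056 m and y of short_bolt in the frame of tray between -0.083 and 0.083 m and z of short_bolt in the frame of tray between -0.055 and 0.055 m), for 0.2 s.
At the end, for the whole second after the job is handed in: Both bolts lie at rest within the walls of the tray, the tray stands flat on the worktop, and the box is upright again with its slot on top, within 0.26 rad (15 degrees) (all of step 2 and linear speed of each of long_bolt, short_bolt below 0.03 m/s and angle between tray's own z axis and vertical below 0.05 rad and height (world z) of tray below 0.006 m and value of joint tumbler between -0.26 and 0.26 rad); the robot touches nothing.
It fails at once if the gripper or arm touches a bolt (contact force between any of the fingers, the arm and long_bolt above 0.3 N or contact force between any of the fingers, the arm and short_bolt above 0.3 N).
It fails at once if a bystander (tape roll, spanner or carton) is moved by more than 30 mm (distance of any of grey_tape, spanner, relay_carton from where it was at the start of the episode above 0.03 m).
It also fails if it takes over 70 s, if anything falls off the work surface, if the arm or the gripper's body presses on something with over 40 N, if the wrist force passes 120 N, or if a joint passes its speed limit or range.

ROBOT

A 6-joint arm with a two-finger parallel gripper is mounted at the origin on a cart in front of the work surface, level with it; the furniture and walls round the work are solid. World frame = base frame: x ahead of the robot, y to its left, z up, the work surface at z = 0. Lengths are in mm, angles in rad, forces in N, time in s.
With the tool pointing down it reaches from about 375 to 825 mm from the base axis. Payload 5.5 kg.
Tool frame: the origin (TCP) lies on the centre line of the jaws, within the pads' length; the fingertips stand 19 mm ahead of it and the grasp point (between the pads) is the TCP (bot.nose_length is the distance from the TCP to the fingertips, in mm); z points along the fingers, y is the line along which they close (so a half turn about z gives the same grasp; the last joint's range is limited). The gripper opens to 85 mm and grips with 20 to 120 N. Pads are 22 mm wide; open, the fingers measure 114 mm over their backs; the gripper's body (76 mm by 85 mm) begins 54 mm behind the grasp point. The pads swing forward as they close: fully open they stand 13 mm farther back than shut.
Start: joints at [1.345, 0.314, -0.047, 1.21, 0, 1.571], TCP at [134.329, 584.766, 250.299] pointing down, gripper open.
Joint ranges: [-2.67, 2.67], [-0.69, 1.73], [-1.03, 1.25], [-2.08, 2.16], [-1.42, 1.45], [-3.14, 3.14]. Speed limits (rad/s): [2.39, 2.39, 3.01, 3.14, 3.14, 3.14].

INTERFACE

Orientations are given as a 3x3 rotation matrix whose columns are the frame's x, y, z axes.
In Python, from workcell import bot gives the robot as it stands. The module is installed in compiled form; this text tells all that it offers.
- The arm moves only by the shell command python3 -m pendant 'ROWS' [OPENING] [FORCE]. ROWS is text: rows parted by semicolons, each of 6 numbers parted by spaces: the shift along the tool's x, y, z in m, then the turn, a rotation vector about the tool's x, y, z in degrees. A call has exactly 8 rows; each row is the pose to reach, as a shift and turn from the pose commanded when the call began, along the tool's axes at that moment; what a row does not reach only later rows make up. A row lasts 1/10 s, in which the tool goes at most 50 mm and 8.59 degrees, less where a joint would pass 70% of its speed; a pose out of reach is approached as far as the arm can. A call with a gripper value outside its range is refused whole. OPENING is the finger opening in m, from 0 to 0.0854, set as the call begins (- or left out, the last holds). The fingers move at their own pace and stop on an object; FORCE is the grip in N (left out, the last holds). Time passes only in rows, so rows that repeat a pose let the fingers close, or fill a call up. It gives the time, the measured TCP pose, the force, the opening and the grip force at its end, in the units of the state.
- bot.get_obs(): the state, without advancing time (a new reading comes with each control period).
- bot.get_image(name): name is "scene" or "top" or "wrist"; returns the picture (420x560x3 uint8, red, green, blue); there is no depth.
- bot.camera_params(name): a dict with "mtx" (3x3 intrinsics, pixels), "extrinsics" (4x4, takes a point from camera to world coordinates). Camera axes: x right, y down, z forward; pixel columns grow to the right and rows downward; lengths in mm; the calibration is good to about 2 mm. A picture is of the moment at which its call begins: read the wrist's pose just before it. camera_params takes no time and is no camera call; for the wrist camera it gives the pose at the moment of the call.
- bot.sign_off(): hands the job in; it is judged then, once.
The state is a dict: "t": time; "joints": joint angles; "joint_vel": joint speeds; "joint_torque": joint torques, N m; "ee_pos": TCP position; "ee_rot": TCP orientation; "force": force on the tool from outside, world axes, zero at the start; "moment": the same for the moment, N m; "finger_gap": finger opening in mm; "gripper_force": force on a finger pad.
Only numpy, scipy, OpenCV 4.12 (cv2) and the standard library are available. Lean on these libraries where they do the work, as an engineer would, in place of code of your own. Each camera call takes 0.05 s, during which the arm holds its last target. There are 200 camera calls.

## Working session

There is one attempt and no reset: what is moved stays moved. The work goes in short steps, Python scripts to look and compute and a shell command to move; the robot and the scene stay as the last step left them, time stands still between calls to the robot, and variables do not carry over. Pictures are saved under pics/ and viewed, at most 10 in all, crops included, and the job is handed in when it is done.

```bash
mkdir -p pics
python3 - <<'E'
from workcell import bot
import cv2,numpy as np
for n in ("top","scene"):
    cv2.imwrite(f"pics/{n}0.png",cv2.resize(bot.get_image(n)[:,:,::-1],(800,600),interpolation=cv2.INTER_CUBIC))
    p=bot.camera_params(n);print(n,np.round(p["mtx"],1).tolist(),np.round(p["extrinsics"],3).tolist())
o=bot.get_obs();print(o["t"],o["ee_pos"],np.round(o["ee_rot"],3).tolist(),o["finger_gap"])
E
```

```text
top [[383.2, 0.0, 283.2], [0.0, 383.2, 209.2], [0.0, 0.0, 1.0]] [[0.025, -0.994, 0.109, 415.936], [-0.999, -0.028, -0.025, 7.09], [0.028, -0.108, -0.994, 1148.237], [0.0, 0.0, 0.0, 1.0]]
scene [[492.5, 0.0, 284.9], [0.0, 492.5, 207.1], [0.0, 0.0, 1.0]] [[0.72, -0.557, 0.414, -36.662], [-0.694, -0.591, 0.412, -580.099], [0.015, -0.584, -0.812, 1235.201], [0.0, 0.0, 0.0, 1.0]]
0.1 [134.23257314 584.27260306 249.51468809] [[-0.975, 0.224, -0.0], [0.224, 0.975, -0.002], [-0.0, -0.002, -1.0]] 85.42616191227238
```

View pics/top0.png

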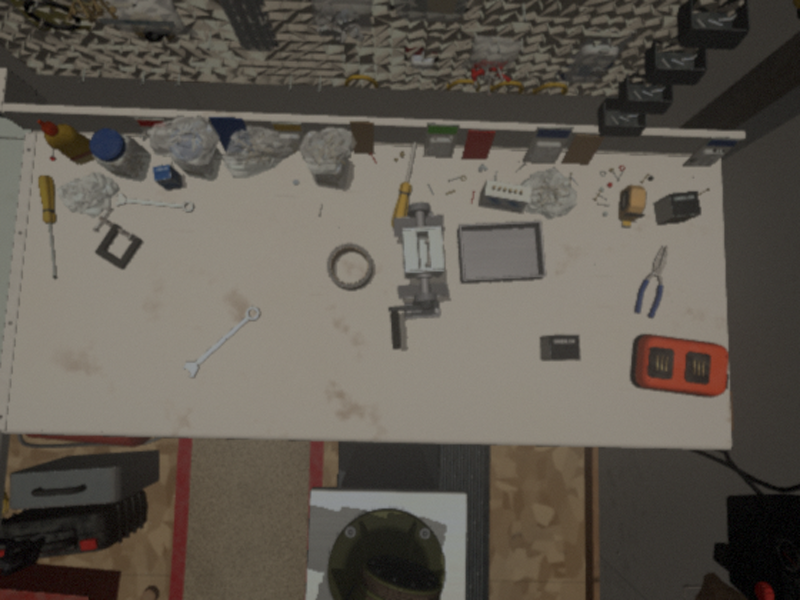

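View pics/scene0.png

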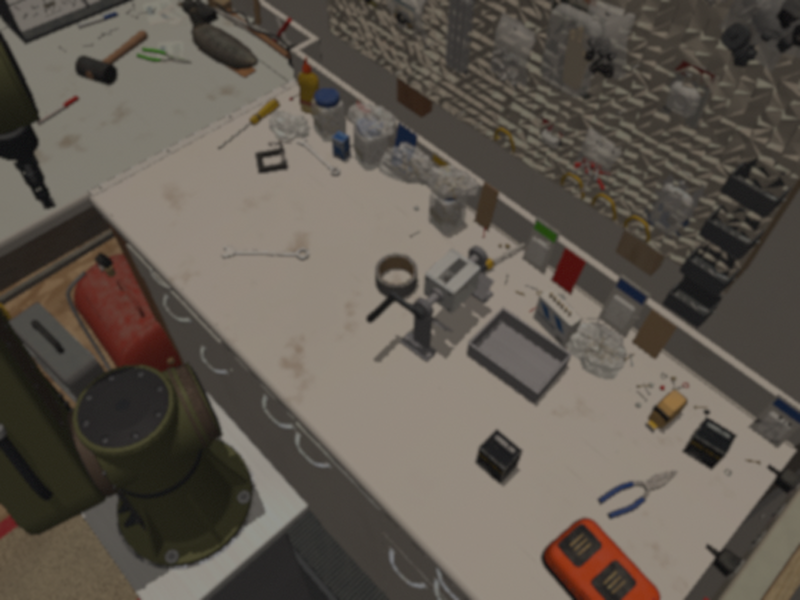

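The top view shows the stand at about (424,255), with the crank at (398,328). The tray is at (500,252) on the −y side, the tape at (351,267), the carton at (560,348) and the spanner at (222,342). I'll enlarge that region to read corners.

Run:
```python
import cv2
from workcell import bot
im=bot.get_image("top")[:,:,::-1]; cv2.imwrite("pics/topraw.png",im)
cv2.imwrite("pics/top1.png",cv2.resize(im[135:255,260:420],(800,600),interpolation=cv2.INTER_CUBIC))
```

```text
(no output)
```

View pics/top1.png

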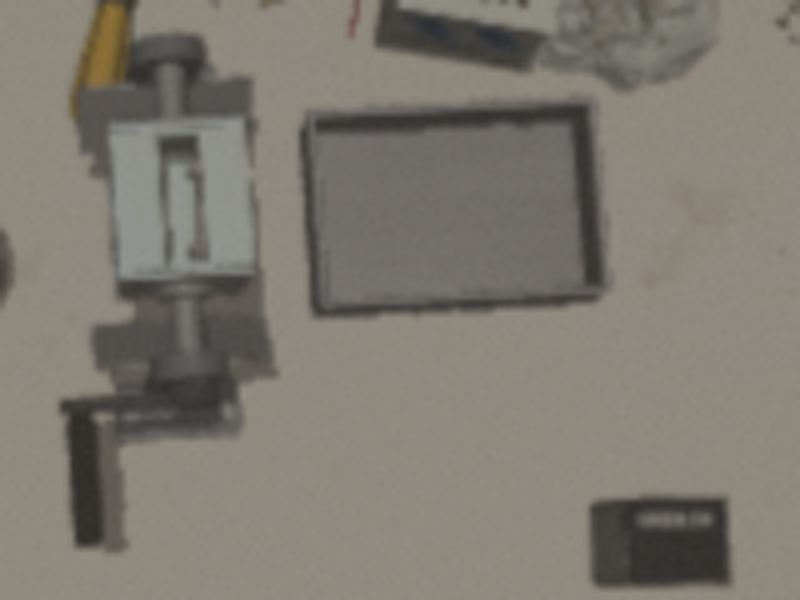

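```bash
cat > h.py <<'E'
import numpy as np
from workcell import bot
def ray(n,u,v,z):
    p=bot.camera_params(n);K=np.array(p["mtx"]);T=np.array(p["extrinsics"])
    d=T[:3,:3]@np.linalg.inv(K)@[u,v,1];o=T[:3,3];return o+d*(z-o[2])/d[2]
def crop(u,v,z): return ray("top",260+u/5-.4,135+v/5-.4,z)
E
python3 - <<'E'
from h import *
def show(name,pts,z):
    P=np.array([crop(u,v,z)[:2] for u,v in pts]);print(name,P.round(0).tolist(),"mean",P.mean(0).round(1));return P
B=show("box",[(110,122),(242,118),(255,275),(118,280)],164)
S=show("slot",[(160,138),(197,138),(210,262),(168,262)],164)
s=show("sleeve",[(83,412),(90,545)],132)
T=show("tray",[(303,112),(595,100),(608,293),(315,313)],48)
show("carton",[(632,500),(730,500),(730,583),(632,585)],70)
show("bar",[(62,405),(240,425)],130)
ang=lambda d:np.degrees(np.arctan2(d[1],d[0])).round(2)
print("box yaw",ang((B[0]+B[1]-B[2]-B[3])),"sleeve yaw",ang(s[0]-s[1]),np.linalg.norm(s[0]-s[1]),"dims",np.linalg.norm(B[0]-B[3]),np.linalg.norm(B[0]-B[1]))
print("tray yaw y",ang(T[0]+T[3]-T[1]-T[2])-90,"x",ang(T[0]+T[1]-T[2]-T[3]),np.linalg.norm(T[0]-T[1]),np.linalg.norm(T[0]-T[3]))
E
```

```text
box [[656.0, -10.0], [660.0, -80.0], [577.0, -88.0], [572.0, -17.0]] mean [616.3 -48.6]
slot [[648.0, -37.0], [649.0, -56.0], [583.0, -64.0], [582.0, -42.0]] mean [615.6 -49.9]
sleeve [[506.0, -1.0], [435.0, -6.0]] mean [470.5  -3.4]
tray [[694.0, -126.0], [707.0, -299.0], [592.0, -306.0], [575.0, -134.0]] mean [ 641.6 -216.2]
carton [[470.0, -313.0], [471.0, -369.0], [424.0, -369.0], [422.0, -313.0]] mean [ 446.9 -341.1]
bar [[509.0, 11.0], [501.0, -85.0]] mean [505.3 -37. ]
box yaw 5.02 sleeve yaw 4.57 70.62440480435313 dims 83.86116285722692 69.43354180780898
tray yaw y 4.930000000000007 x 3.97 173.46109099258166 119.44187105512775
```

```bash
cat >> h.py <<'E'
TH=np.radians(4.9);UX=np.array([np.cos(TH),np.sin(TH),0]);UY=np.array([-np.sin(TH),np.cos(TH),0]);C=np.array([616.5,-49.5,0])
def to(w):   # shift in tool axes (m) to world point w (mm) and turn (deg) to stand-aligned, tool down
    from scipy.spatial.transform import Rotation as R
    o=bot.get_obs();E=np.array(o["ee_rot"]);G=np.c_[-UX,UY,[0,0,-1]]
    print("t",round(o["t"],2),"pos",np.round(o["ee_pos"],1),"stand",np.round([(o["ee_pos"]-C)@UX,(o["ee_pos"]-C)@UY],1),"j",np.round(o["joints"],2),"F",np.round(o["force"],1),"gap",round(o["finger_gap"],1),o["gripper_force"])
    print("shift",np.round(E.T@(np.array(w)-o["ee_pos"])/1e3,4),"turn",np.round(R.from_matrix(E.T@G).as_rotvec(degrees=True),2))
def st(x,y,z): return C+x*UX+y*UY+np.array([0,0,z])
E
python3 -m pendant '-.0335 -.0358 0 0 0 -3;-.067 -.0716 0 0 0 -6;-.1005 -.1074 0 0 0 -9;-.134 -.1432 0 0 0 -12;-.1675 -.179 0 0 0 -15;-.201 -.2148 0 0 0 -17.8;-.2345 -.2506 0 0 0 -17.8;-.268 -.286 0 0 0 -17.8' 0.0854 40
python3 -c "
from h import *
to([648.1,-299.5,250])"
```

```text
t: 0.95
ee_pos: [331.9, 244.2, 250.3]
ee_rot: [[-0.996, -0.085, 0.0], [-0.085, 0.996, 0.0], [-0.0, 0.0, -1.0]]
force: [0.9, -0.2, 0.1]
finger_gap: 85.2
gripper_force: 0.0
t 0.95 pos [331.9 244.2 250.3] stand [-258.5  316.9] j [ 0.63 -0.04 -0.46  1.15 -0.    0.55] F [ 0.9 -0.2  0.1] gap 85.2 0.0
shift [-2.687e-01 -5.687e-01  3.000e-04] turn [ 0.01  0.02 -0.01]
```

```bash
python3 -m pendant '-.0192 -.0406 0 0 0 0;-.0384 -.0812 0 0 0 0;-.0576 -.1218 0 0 0 0;-.0768 -.1624 0 0 0 0;-.096 -.203 0 0 0 0;-.1152 -.2436 0 0 0 0;-.1344 -.2842 0 0 0 0;-.1536 -.325 0 0 0 0' >/dev/null
python3 -m pendant '-.0192 -.0406 0 0 0 0;-.0384 -.0812 0 0 0 0;-.0576 -.1218 0 0 0 0;-.0768 -.1624 0 0 0 0;-.096 -.203 0 0 0 0;-.1151 -.2437 0 0 0 0;-.1151 -.2437 .04 0 0 0;-.1151 -.2437 .08 0 0 0' >/dev/null
python3 - <<'E'
from h import *
import cv2
to([648.1,-299.5,42])
cv2.imwrite("pics/w1.png",cv2.resize(bot.get_image("wrist")[:,:,::-1],(800,600),interpolation=cv2.INTER_CUBIC))
E
```

```text
t 2.55 pos [ 649.3 -300.2  170. ] stand [  11.2 -252.6] j [-0.43  0.57  0.15  1.15  0.   -0.52] F [-0.7 -0.4 -0.5] gap 85.5 0.0
shift [0.0015 0.001  0.128 ] turn [-0.1   0.19 -0.15]
```

View pics/w1.png

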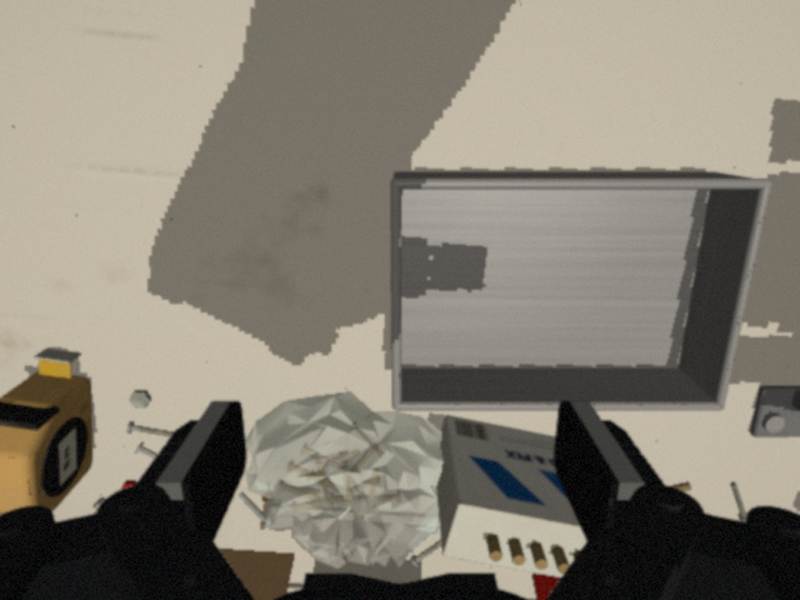

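The wrist view shows the tray's outer end wall at column ≈396 (rows 178–409), midway between the fingers (240 and 560). I'll measure the rim corners.

Run:
```python
from h import *
P=np.array([ray("wrist",u*.7-.15,v*.7-.15,48)[:2] for u,v in [(392,178),(769,182),(724,408),(394,410)]])
print(P.round(1)); m=P.mean(0);print("mean",m,"wall mid",(P[0]+P[3])/2,"stand",(m-C[:2])@UX[:2],(m-C[:2])@UY[:2])
for a,b in ((0,1),(3,2),(0,3),(1,2)): d=P[b]-P[a];print(np.linalg.norm(d),np.degrees(np.arctan2(d[1],d[0])))
to([648.1,-299.5,42])
```

```text
[[ 586.2 -305.7]
 [ 574.3 -143.4]
 [ 683.3 -133.6]
 [ 697.6 -295.8]]
mean [ 635.34517114 -219.61758039] wall mid [ 641.91822026 -300.7328971 ] stand 4.245377334380947 -171.1055475531502
162.74920999237744 94.19954039058206
162.78488961861345 95.06586221414815
111.89326373766211 5.070146230979178
109.43257969126797 5.098663642330054
t 2.6 pos [ 644.4 -297.4  160.7] stand [   6.6 -249.3] j [-0.43  0.57  0.14  1.15  0.   -0.52] F [-2.5  0.6 -5.7] gap 85.4 0.0
shift [-0.0045 -0.003   0.1187] turn [ 0.28 -0.48 -0.11]
```

```bash
python3 -m pendant '0 0 .03 0 0 0;0 0 .06 0 0 0;0 0 .09 0 0 0;0 0 .11 0 0 0;0 0 .122 0 0 0;0 0 .127 0 0 0;0 0 .128 0 0 0;0 0 .128 0 0 0' >/dev/null
python3 -m pendant '0 0 0 0 0 0;0 0 0 0 0 0;0 0 0 0 0 0;0 0 0 0 0 0;0 0 0 0 0 0;0 0 0 0 0 0;0 0 0 0 0 0;0 0 0 0 0 0' 0 40
python3 - <<'E'
from h import *
import cv2
to(st(0,-99,42))
P=bot.camera_params("wrist")
cv2.imwrite("pics/w2.png",cv2.resize(bot.get_image("wrist")[:,:,::-1],(800,600),interpolation=cv2.INTER_CUBIC))
E
```

```text
t: 4.2
ee_pos: [647.6, -298.3, 42.6]
ee_rot: [[-0.996, -0.085, 0.0], [-0.085, 0.996, -0.001], [-0.0, -0.001, -1.0]]
force: [0.3, -2.2, 1.9]
finger_gap: 2.0
gripper_force: 40.8
t 4.2 pos [ 647.6 -298.3   42.6] stand [   9.8 -250.5] j [-0.43  0.65 -0.    0.91 -0.   -0.52] F [ 0.3 -2.2  1.9] gap 2.0 40.80893933773041
shift [0.0099 0.1515 0.0005] turn [-0.04  0.02 -0.05]
```

View pics/w2.png

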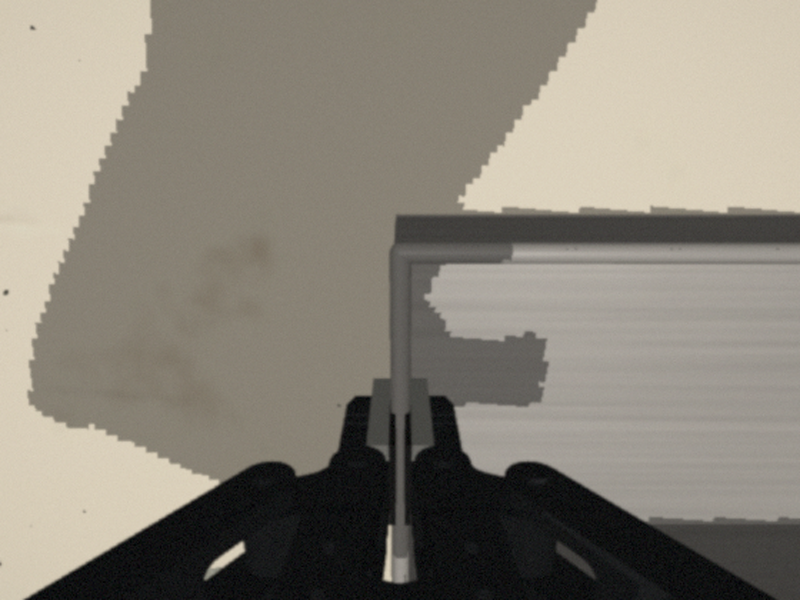

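The end wall is held between the pads, with the near rim corner at (391,243). I'll compute that corner to get the tray's x offset.

Run:
```python
from h import *
o=bot.get_obs()
for u,v in ((391,243),(780,243)):
  p=ray("wrist",u*.7-.15,v*.7-.15,47);print(p.round(1),"stand",(p-C)@UX,(p-C)@UY)
```

```text
[ 593.3 -305.4   47. ] stand -45.00054383241635 -253.02358861227722
[ 585.9 -218.7   47. ] stand -44.9845856722002 -165.93645716180032
```

```bash
python3 -m pendant '.003 .012 0 0 0 0;.007 .032 0 0 0 0;.011 .054 0 0 0 0;.013 .076 0 0 0 0;.0135 .098 0 0 0 0;.0135 .12 0 0 0 0;.0135 .14 0 0 0 0;.0135 .152 0 0 0 0'
python3 -m pendant '0 0 0 0 0 0;0 0 0 0 0 0;0 0 0 0 0 0;0 0 0 0 0 0;0 0 0 0 0 0;0 0 0 0 0 0;0 0 0 0 0 0;0 0 0 0 0 0' 0.06 40 >/dev/null
python3 - <<'E'
from h import *
import cv2
to(st(0,-99,42))
im=bot.get_image("top")[:,:,::-1]
cv2.imwrite("pics/t2.png",cv2.resize(im[135:255,260:420],(800,600),interpolation=cv2.INTER_CUBIC))
E
```

```text
t: 5.05
ee_pos: [621.1, -147.1, 42.6]
ee_rot: [[-0.996, -0.085, 0.0], [-0.085, 0.996, -0.003], [0.0, -0.003, -1.0]]
force: [2.9, -35.5, -8.1]
finger_gap: 1.9
gripper_force: 49.4
t 5.85 pos [ 623.5 -154.7   43.5] stand [  -2.  -105.4] j [-0.24  0.53 -0.22  0.81 -0.01 -0.32] F [  4.4 -27.1  -1.5] gap 59.8 0.0
shift [-0.002   0.0065  0.0015] turn [-0.72  0.19 -0.37]
```

View pics/t2.png

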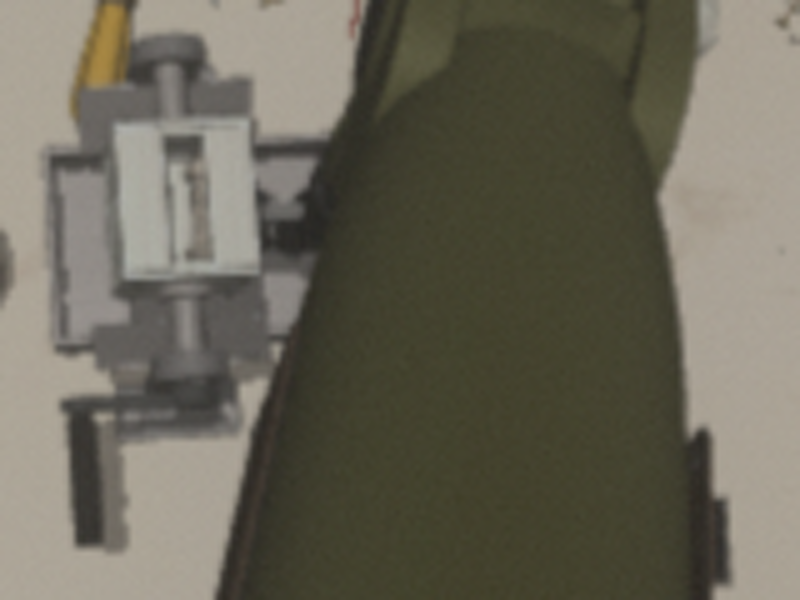

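```bash
python3 -m pendant '0 -.005 0 0 0 0;0 -.01 0 0 0 0;0 -.016 0 0 0 0;0 -.02 -.01 0 0 0;0 -.02 -.04 0 0 0;0 -.02 -.08 0 0 0;0 -.02 -.12 0 0 0;0 -.02 -.14 0 0 0'
python3 - <<'E'
from h import *
to(st(0,-99,42))
for u,v in ((45,150),(58,348),(300,142)):
  p=crop(u,v,48);print(p.round(1),"stand",((p-C)@UX).round(1),((p-C)@UY).round(1))
E
```

```text
t: 6.7
ee_pos: [624.3, -167.4, 187.1]
ee_rot: [[-0.996, -0.085, 0.005], [-0.085, 0.996, -0.001], [-0.005, -0.001, -1.0]]
force: [0.9, 0.5, -1.3]
finger_gap: 59.5
gripper_force: 0.0
t 6.7 pos [ 624.3 -167.4  187.1] stand [  -2.3 -118.2] j [-0.26  0.43 -0.03  1.11  0.   -0.35] F [ 0.9  0.5 -1.3] gap 59.5 0.0
shift [-0.0016  0.0194  0.1451] turn [-0.07  0.27 -0.01]
[666.2  25.2  48. ] stand 55.9 70.2
[549.8  14.3  48. ] stand -61.0 69.2
[ 675.7 -124.2   48. ] stand 52.6 -79.5
```

The tray is about 16 mm short of centre in y. I'll tilt the hand so it clears the box, and push the outer wall about 14 mm with the fingers closed.

```bash
python3 -m pendant '0 -.01 0 -8 0 0;0 -.02 0 -16 0 0;0 -.022 .02 -25 0 0;0 -.022 .06 -25 0 0;0 -.022 .1 -25 0 0;0 -.022 .13 -25 0 0;0 -.022 .144 -25 0 0;0 -.022 .144 -25 0 0' 0 >/dev/null
python3 -m pendant '0 0 0 0 0 0;0 .004 .002 0 0 0;0 .008 .004 0 0 0;0 .012 .006 0 0 0;0 .016 .0076 0 0 0;0 .019 .009 0 0 0;0 .0225 .0105 0 0 0;0 .0235 .011 0 0 0'
python3 - <<'E'
from h import *
import cv2
to(st(0,-99,42))
im=bot.get_image("top")[:,:,::-1]
cv2.imwrite("pics/t3.png",cv2.resize(im[135:255,260:420],(800,600),interpolation=cv2.INTER_CUBIC))
E
```

```text
t: 8.3
ee_pos: [622.5, -163.6, 38.4]
ee_rot: [[-0.996, -0.077, -0.036], [-0.085, 0.903, 0.42], [-0.0, 0.422, -0.907]]
force: [-0.1, -3.2, 2.0]
finger_gap: -0.3
gripper_force: 1.7
t 8.3 pos [ 622.5 -163.6   38.4] stand [  -3.7 -114.2] j [-0.44  0.72  0.02  1.1   0.37 -0.56] F [-0.1 -3.2  2. ] gap -0.3 1.6780824470333755
shift [-0.0037  0.0153  0.0032] turn [ 2.493e+01  1.000e-02 -2.000e-02]
```

View pics/t3.png

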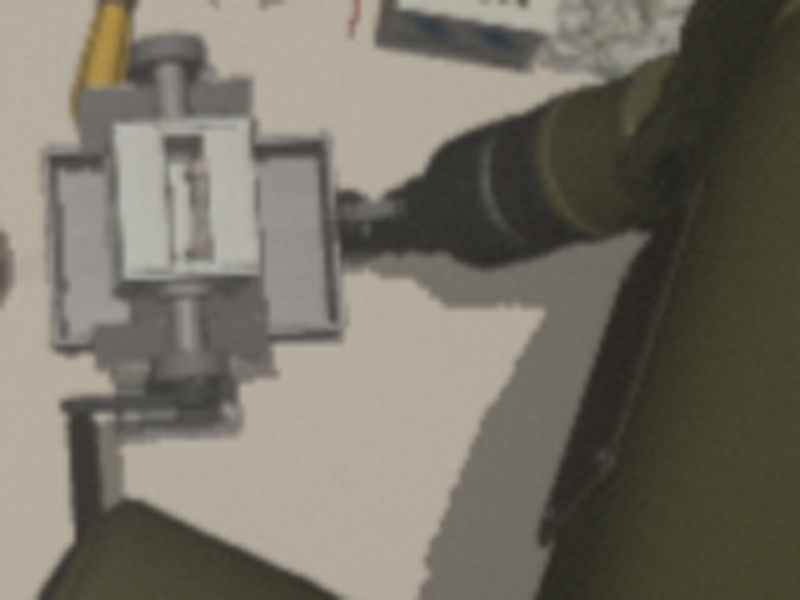

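The outer rim is at (335,135)–(343,330) and the fingers are just touching. I'll push 14 mm more and back off.

```bash
python3 -m pendant '0 .0036 .0017 0 0 0;0 .0072 .0034 0 0 0;0 .011 .005 0 0 0;0 .0127 .0059 0 0 0;0 .0127 .0059 0 0 0;0 .005 .002 0 0 0;0 -.01 -.005 0 0 0;0 -.025 -.012 0 0 0'
python3 -m pendant '0 0 -.02 0 0 0;0 0 -.06 0 0 0;0 0 -.11 0 0 0;0 0 -.16 8 0 0;0 0 -.2 16 0 0;0 0 -.23 25 0 0;0 0 -.23 25 0 0;0 0 -.23 25 0 0' 0.05
python3 - <<'E'
from h import *
import cv2
im=bot.get_image("top")[:,:,::-1]
cv2.imwrite("pics/t4.png",cv2.resize(im[135:255,260:420],(800,600),interpolation=cv2.INTER_CUBIC))
to(st(-157,60,250))
E
```

```text
t: 9.15
ee_pos: [624.7, -192.2, 38.4]
ee_rot: [[-0.996, -0.077, -0.036], [-0.085, 0.903, 0.421], [0.0, 0.423, -0.906]]
force: [0.0, 1.1, 0.3]
finger_gap: -0.2
gripper_force: 0.0
t: 9.95
ee_pos: [633.2, -288.0, 248.3]
ee_rot: [[-0.996, -0.085, 0.001], [-0.085, 0.996, 0.0], [-0.001, 0.0, -1.0]]
force: [-0.3, 0.2, -0.6]
finger_gap: 49.8
gripper_force: 0.0
t 10.0 pos [ 632.4 -288.2  246.4] stand [  -4.5 -239.2] j [-0.43  0.5   0.22  1.29  0.   -0.51] F [ 0.   0.3 -0.9] gap 50.4 0.0
shift [ 0.1527  0.2991 -0.0029] turn [ 0.1  -0.07 -0.05]
```

View pics/t4.png

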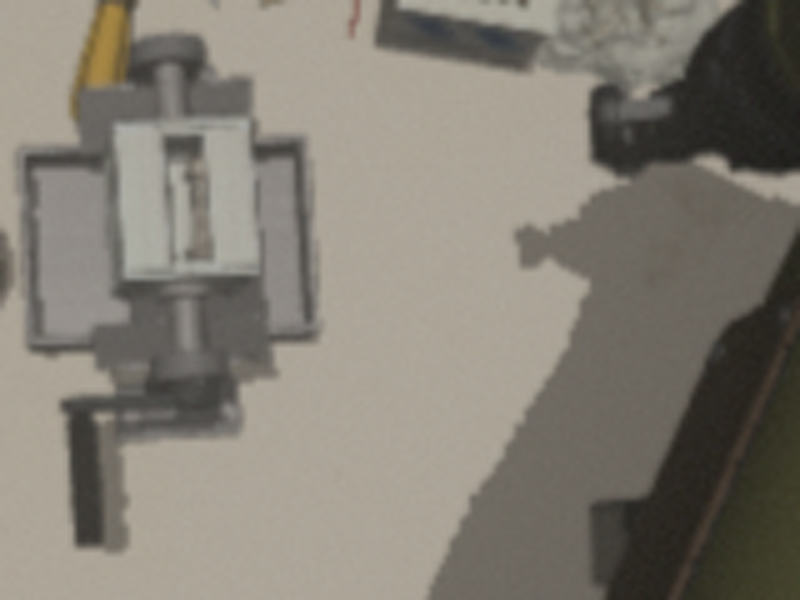

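```bash
python3 -m pendant '.019 .037 0 0 0 0;.038 .075 0 0 0 0;.057 .112 0 0 0 0;.076 .15 0 0 0 0;.095 .187 0 0 0 0;.115 .225 0 0 0 0;.134 .262 0 0 0 0;.1527 .299 0 0 0 0' >/dev/null
python3 -m pendant '0 0 0 0 0 0;0 0 .01 0 0 0;0 0 .03 0 0 0;0 0 .055 0 0 0;0 0 .08 0 0 0;0 0 .1 0 0 0;0 0 .112 0 0 0;0 0 .114 0 0 0' 0.05 60
python3 - <<'E'
from h import *
import cv2
P=np.array([crop(u,v,48) for u,v in ((20,150),(308,138),(318,333),(32,350))])
print(((P-C)@UX).round(1),((P-C)@UY).round(1),"centre",((P.mean(0)-C)@UX).round(1),((P.mean(0)-C)@UY).round(1))
cv2.imwrite("pics/w5.png",cv2.resize(bot.get_image("wrist")[:,:,::-1],(800,600),interpolation=cv2.INTER_CUBIC))
to(st(-157,60,135))
E
```

```text
t: 11.6
ee_pos: [454.3, -3.9, 130.6]
ee_rot: [[-0.997, -0.083, -0.005], [-0.083, 0.997, 0.0], [0.005, 0.001, -1.0]]
force: [-0.6, 0.1, 0.2]
finger_gap: 50.4
gripper_force: 0.0
[ 56.7  54.8 -60.8 -61.3] [ 84.8 -84.4 -82.   84.3] centre -2.7 0.7
t 11.65 pos [454.9  -3.8 131.5] stand [-157.1   59.4] j [-0.01  0.13 -0.56  0.88  0.   -0.09] F [-0.   0.9 -0.2] gap 50.3 0.0
shift [-0.0001  0.0006 -0.0035] turn [ 0.02 -0.18 -0.12]
```

View pics/w5.png

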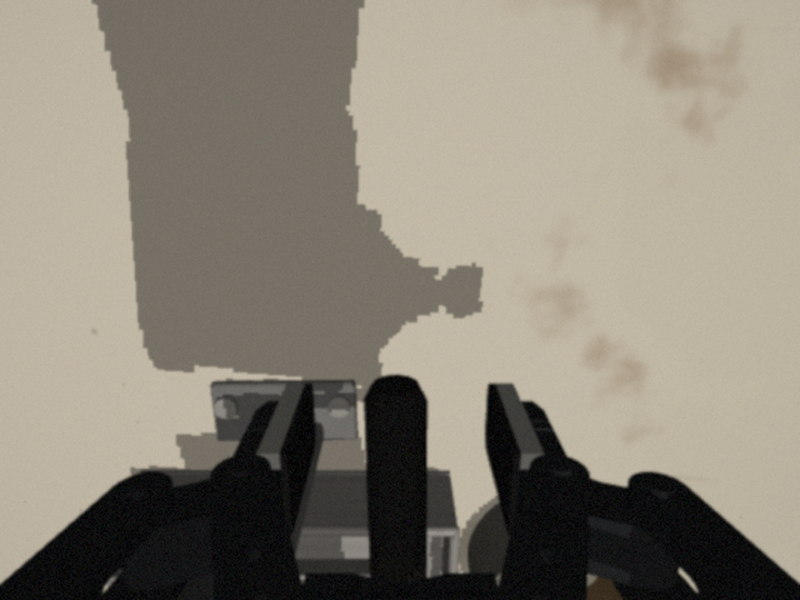

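The sleeve is at column 396, centred between the pads, and the tray is centred to within 3 mm. I'll close on the sleeve and crank.

```bash
python3 -m pendant '0 0 0 0 0 0;0 0 0 0 0 0;0 0 0 0 0 0;0 0 0 0 0 0;0 0 0 0 0 0;0 0 0 0 0 0;0 0 0 0 0 0;0 0 0 0 0 0' 0 60
python3 -m pendant '0 -.001 -.006 0 0 0;0 -.0025 -.013 0 0 0;0 -.0103 -.029 0 0 0;0 -.0225 -.042 0 0 0;0 -.038 -.051 0 0 0;0 -.0556 -.055 0 0 0;0 -.0734 -.0536 0 0 0;0 -.0734 -.0536 0 0 0'
python3 -c "
from h import *
to(st(-157,-60,130))"
```

```text
t: 12.45
ee_pos: [456.5, -4.6, 134.0]
ee_rot: [[-0.996, -0.084, 0.002], [-0.084, 0.996, -0.004], [-0.002, -0.004, -1.0]]
force: [1.0, -5.9, -0.6]
finger_gap: 14.3
gripper_force: 58.4
t: 13.25
ee_pos: [463.4, -77.7, 187.9]
ee_rot: [[-0.997, -0.083, 0.004], [-0.083, 0.997, -0.001], [-0.003, -0.002, -1.0]]
force: [1.9, -3.6, 3.0]
finger_gap: 14.3
gripper_force: 61.1
t 13.25 pos [463.4 -77.7 187.9] stand [-155.  -15.] j [-0.17  0.1  -0.46  1.01 -0.   -0.25] F [ 1.9 -3.6  3. ] gap 14.3 61.146234422922134
shift [ 0.0021 -0.0449  0.0579] turn [-0.1   0.2  -0.13]
```

```bash
python3 -m pendant '0 -.0167 .0066 0 0 0;0 -.0306 .018 0 0 0;0 -.0406 .033 0 0 0;0 -.0458 .05 0 0 0;0 -.0464 .0584 0 0 0;0 -.0464 .0584 0 0 0;0 -.0464 .0584 0 0 0;0 -.0464 .0584 0 0 0'
python3 -m pendant '0 .0005 .008 0 0 0;0 .002 .0153 0 0 0;0 .005 .024 0 0 0;0 .0091 .032 0 0 0;0 .0145 .039 0 0 0;0 .0175 .0425 0 0 0;0 .0175 .0425 0 0 0;0 .0175 .0425 0 0 0'
python3 -c "
from h import *
to(st(-157,-60,130))"
```

```text
t: 14.05
ee_pos: [467.7, -123.8, 129.1]
ee_rot: [[-0.996, -0.084, 0.003], [-0.084, 0.996, -0.005], [-0.003, -0.005, -1.0]]
force: [5.1, -6.9, -2.8]
finger_gap: 13.8
gripper_force: 60.5
t: 14.85
ee_pos: [466.0, -105.1, 86.0]
ee_rot: [[-0.996, -0.085, 0.003], [-0.085, 0.996, -0.002], [-0.003, -0.002, -1.0]]
force: [6.6, -3.8, -9.3]
finger_gap: 14.4
gripper_force: 59.9
t 14.85 pos [ 466.  -105.1   86. ] stand [-154.7  -42.5] j [-0.22  0.22 -0.58  0.77 -0.   -0.31] F [ 6.6 -3.8 -9.3] gap 14.4 59.908107072114944
shift [ 0.0021 -0.0176 -0.044 ] turn [-0.12  0.16 -0.01]
```

```bash
python3 -m pendant '0 -.0113 -.0159 0 0 0;0 -.0167 -.033 0 0 0;0 -.0169 -.051 0 0 0;0 -.0117 -.068 0 0 0;0 -.0017 -.083 0 0 0;0 .0048 -.0892 0 0 0;0 .0048 -.0892 0 0 0;0 .0048 -.0892 0 0 0'
python3 -m pendant '0 -.0121 .0132 0 0 0;0 -.0198 .0294 0 0 0;0 -.0223 .0467 0 0 0;0 -.0195 .065 0 0 0;0 -.0115 .081 0 0 0;0 -.0037 .09 0 0 0;0 -.0037 .09 0 0 0;0 -.0037 .09 0 0 0'
python3 -m pendant '0 -.0113 -.0159 0 0 0;0 -.0167 -.033 0 0 0;0 -.0169 -.051 0 0 0;0 -.0117 -.068 0 0 0;0 -.0017 -.083 0 0 0;0 .0048 -.0892 0 0 0;0 .0048 -.0892 0 0 0;0 .0048 -.0892 0 0 0' >/dev/null
python3 -m pendant '0 -.0121 .0132 0 0 0;0 -.0198 .0294 0 0 0;0 -.0223 .0467 0 0 0;0 -.0223 .0467 0 0 0;0 -.0223 .0467 0 0 0;0 -.0223 .0467 0 0 0;0 -.0223 .0467 0 0 0;0 -.0223 .0467 0 0 0'
python3 - <<'E'
from h import *
import cv2
to(st(-157,-60,130))
a=bot.get_image("scene")[:,:,::-1];b=bot.get_image("top")[:,:,::-1]
cv2.imwrite("pics/s_raw.png",a);cv2.imwrite("pics/t_raw.png",b)
A=cv2.resize(a[165:285,250:410],(800,600),interpolation=cv2.INTER_CUBIC)
cv2.imwrite("pics/scn6.png",A)
E
```

```text
t: 15.65
ee_pos: [465.6, -100.8, 176.6]
ee_rot: [[-0.996, -0.085, 0.004], [-0.085, 0.996, -0.003], [-0.004, -0.003, -1.0]]
force: [1.4, -4.9, 9.7]
finger_gap: 14.1
gripper_force: 62.3
t: 16.45
ee_pos: [465.7, -103.4, 84.4]
ee_rot: [[-0.996, -0.086, 0.003], [-0.086, 0.996, 0.0], [-0.003, -0.0, -1.0]]
force: [8.5, -2.7, -7.7]
finger_gap: 14.3
gripper_force: 60.3
t: 18.05
ee_pos: [467.7, -123.7, 127.8]
ee_rot: [[-0.996, -0.084, 0.003], [-0.084, 0.996, -0.006], [-0.003, -0.006, -1.0]]
force: [6.4, -10.5, -3.5]
finger_gap: 14.2
gripper_force: 61.0
t 18.05 pos [ 467.7 -123.7  127.8] stand [-154.6  -61.2] j [-0.26  0.18 -0.51  0.87 -0.01 -0.34] F [  6.4 -10.5  -3.5] gap 14.2 61.04328341782093
shift [ 0.0024  0.0012 -0.0023] turn [-0.36  0.16 -0.08]
```

```bash
python3 -m pendant '0 .0005 .008 0 0 0;0 .003 .019 0 0 0;0 .008 .03 0 0 0;0 .0145 .039 0 0 0;0 .0186 .0434 0 0 0;0 .0186 .0434 0 0 0;0 .0186 .0434 0 0 0;0 .0186 .0434 0 0 0' >/dev/null
python3 -m pendant '0 -.0113 -.0159 0 0 0;0 -.0167 -.033 0 0 0;0 -.0169 -.051 0 0 0;0 -.0117 -.068 0 0 0;0 -.0017 -.083 0 0 0;0 .0048 -.0892 0 0 0;0 .0048 -.0892 0 0 0;0 .0048 -.0892 0 0 0'
python3 -m pendant '0 -.0121 .0132 0 0 0;0 -.0198 .0294 0 0 0;0 -.0223 .0467 0 0 0;0 -.0195 .065 0 0 0;0 -.0115 .081 0 0 0;0 -.0037 .09 0 0 0;0 -.0037 .09 0 0 0;0 -.0037 .09 0 0 0'
python3 -m pendant '0 -.0113 -.0159 0 0 0;0 -.0167 -.033 0 0 0;0 -.0169 -.051 0 0 0;0 -.0117 -.068 0 0 0;0 -.0017 -.083 0 0 0;0 .0048 -.0892 0 0 0;0 .0048 -.0892 0 0 0;0 .0048 -.0892 0 0 0'
python3 -c "
from h import *
to(st(-157,60,130))"
```

```text
t: 19.75
ee_pos: [465.6, -101.1, 176.1]
ee_rot: [[-0.996, -0.084, 0.005], [-0.084, 0.996, -0.009], [-0.004, -0.009, -1.0]]
force: [-2.0, -12.2, 18.8]
finger_gap: 14.0
gripper_force: 63.8
t: 20.55
ee_pos: [465.5, -101.2, 82.6]
ee_rot: [[-0.996, -0.086, 0.003], [-0.086, 0.996, -0.0], [-0.003, -0.0, -1.0]]
force: [8.2, -2.4, -7.6]
finger_gap: 14.4
gripper_force: 60.8
t: 21.35
ee_pos: [465.6, -101.1, 175.9]
ee_rot: [[-0.997, -0.083, 0.005], [-0.083, 0.996, -0.011], [-0.004, -0.012, -1.0]]
force: [-3.4, -16.3, 22.9]
finger_gap: 14.3
gripper_force: 64.6
t 21.35 pos [ 465.6 -101.1  175.9] stand [-154.7  -38.6] j [-0.21  0.12 -0.46  0.98 -0.01 -0.29] F [ -3.4 -16.3  22.9] gap 14.3 64.56668671220541
shift [0.0027 0.0991 0.0447] turn [-0.68  0.24 -0.13]
```

```bash
python3 -m pendant '0 .0155 -.008 0 0 0;0 .033 -.012 0 0 0;0 .0508 -.011 0 0 0;0 .0676 -.005 0 0 0;0 .0816 .0058 0 0 0;0 .0917 .0206 0 0 0;0 .0965 .0348 0 0 0;0 .0977 .0467 0 0 0'
python3 -m pendant '0 0 0 0 0 0;0 0 0 0 0 0;0 0 0 0 0 0;0 0 0 0 0 0;0 0 0 0 0 0;0 0 0 0 0 0;0 0 0 0 0 0;0 0 0 0 0 0'
python3 - <<'E'
from h import *
import cv2
to(st(-157,60,130))
a=bot.get_image("scene")[:,:,::-1];b=bot.get_image("top")[:,:,::-1]
A=cv2.resize(a[185:275,275:395],(800,600),interpolation=cv2.INTER_CUBIC)
B=cv2.resize(b[150:225,255:355],(800,600),interpolation=cv2.INTER_CUBIC)
cv2.imwrite("pics/mosaic.png",np.vstack([cv2.resize(A,(400,300)),cv2.resize(B,(400,300))]))
# numeric: brightness std of slot interior now vs start
o=cv2.imread("pics/topraw.png")
for n,i in (("start",o),("now",b)): s=i[164:186,292:302].mean(2);print(n,s.mean().round(1),s.std().round(1));print(s.mean(1).round(0))
cv2.imwrite("pics/m2.png",np.hstack([B[:, :],])[:,:]);
E
```

```text
t: 22.15
ee_pos: [456.5, -4.0, 125.4]
ee_rot: [[-0.997, -0.083, 0.003], [-0.083, 0.996, -0.013], [-0.002, -0.014, -1.0]]
force: [4.5, -23.9, 4.8]
finger_gap: 14.3
gripper_force: 62.6
t: 22.95
ee_pos: [456.4, -4.1, 125.7]
ee_rot: [[-0.997, -0.083, 0.002], [-0.083, 0.997, -0.012], [-0.001, -0.012, -1.0]]
force: [5.5, -19.4, -1.3]
finger_gap: 14.1
gripper_force: 61.9
t 22.95 pos [456.4  -4.1 125.7] stand [-155.6   58.9] j [-0.    0.14 -0.57  0.86 -0.01 -0.08] F [  5.5 -19.4  -1.3] gap 14.1 61.884404104202986
shift [ 0.0014  0.0011 -0.0043] turn [-0.69  0.07 -0.17]
start 118.0 22.0
[ 83.  89. 101. 111. 123. 118. 115. 121. 123. 124. 125. 127. 129. 130.
 129. 129. 127. 124. 123. 120. 116. 111.]
now 138.1 22.8
[ 91.  97. 109. 123. 143. 146. 146. 146. 148. 148. 149. 149. 149. 148.
 148. 148. 146. 143. 140. 141. 140. 141.]
```

Run:
```python
from h import *
import cv2
a=bot.get_image("scene")[:,:,::-1];b=bot.get_image("top")[:,:,::-1]
g=lambda i:(255*(i/255.)**.6).clip(0,255).astype(np.uint8)
z=lambda i,x,y,w:cv2.resize(g(i[y:y+w*3//4,x:x+w]),(400,300),interpolation=cv2.INTER_CUBIC)
cv2.imwrite("pics/mos7.png",np.vstack([np.hstack([z(a,270,165,100),z(b,260,150,80)]),np.hstack([z(a,290,170,56),z(b,278,155,40)])]))
```

```text
(no output)
```

View pics/mos7.png

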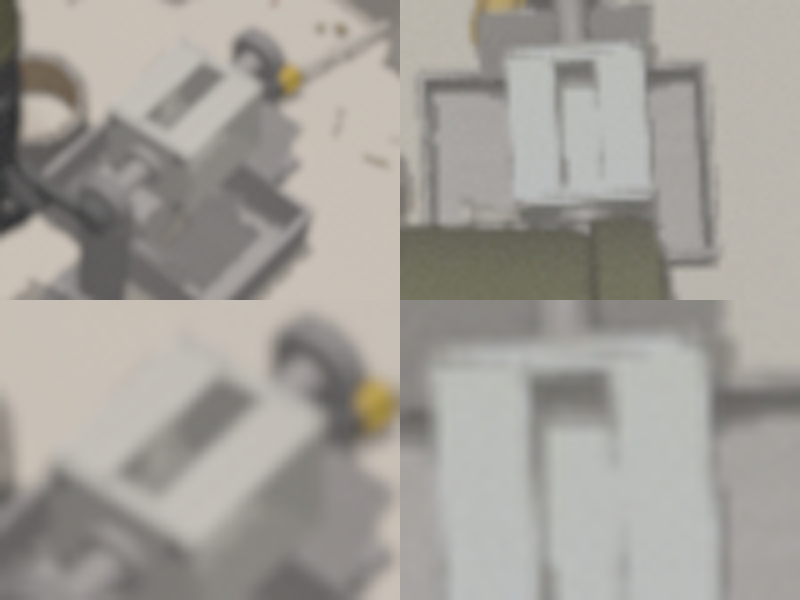

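The box looks upright, and through the slot I see only plain floor, where the bolts showed before. I'll release the crank, lift clear and check the tray numerically.

```bash
python3 -m pendant '0 0 0 0 0 0;0 0 0 0 0 0;0 0 0 0 0 0;0 0 0 0 0 0;0 0 -.03 0 0 0;0 0 -.07 0 0 0;0 0 -.11 0 0 0;0 0 -.125 0 0 0' 0.05
python3 - <<'E'
from h import *
o=bot.get_obs();E=np.array(o["ee_rot"]);T=np.array(bot.camera_params("wrist")["extrinsics"])
print("cam in tool",(E.T@(T[:3,3]-o["ee_pos"])).round(1),"axes",(E.T@T[:3,:3]).round(3).tolist())
to(st(0,-220,250))
E
```

```text
t: 23.95
ee_pos: [456.8, 0.8, 254.5]
ee_rot: [[-0.996, -0.085, 0.005], [-0.085, 0.996, 0.0], [-0.005, -0.0, -1.0]]
force: [0.9, 0.6, 0.3]
finger_gap: 49.9
gripper_force: 0.0
cam in tool [  80.5   -0.5 -123.2] axes [[0.0, -0.95, -0.312], [1.0, 0.001, -0.0], [0.0, -0.312, 0.95]]
t 23.95 pos [456.8   0.8 254.5] stand [-154.9   63.8] j [ 0.    0.04 -0.37  1.16  0.   -0.08] F [0.9 0.6 0.3] gap 49.9 0.0
shift [-0.1549 -0.2837  0.0052] turn [-0.    0.28 -0.01]
```

```bash
python3 -m pendant '-.017 -.033 0 0 0 0;-.034 -.066 0 -5 0 0;-.051 -.099 0 -12 0 0;-.068 -.132 0 -19 0 0;-.085 -.165 0 -26 0 0;-.102 -.198 0 -33 0 0;-.119 -.231 0 -40 0 0;-.135 -.264 0 -45 0 0' >/dev/null
python3 -m pendant '0 -.015 .015 0 0 0;0 -.03 .03 0 0 0;0 -.045 .045 0 0 0;0 -.06 .06 0 0 0;0 -.06 .06 0 0 0;0 -.06 .06 0 0 0;0 -.06 .06 0 0 0;0 -.06 .06 0 0 0'
python3 - <<'E'
from h import *
import cv2
p=bot.camera_params("wrist");im=bot.get_image("wrist")
cv2.imwrite("pics/look.png",im[:,:,::-1]);np.savez("look.npz",im=im,K=p["mtx"],T=p["extrinsics"])
def proj(w):
    T=np.array(p["extrinsics"]);c=T[:3,:3].T@(np.array(w)-T[:3,3]);q=np.array(p["mtx"])@c;return q[:2]/q[2]
g=cv2.cvtColor(im,cv2.COLOR_RGB2GRAY)
print("corners",[proj(st(x,y,48)).round(0).tolist() for x,y in ((-60,-85),(56,-85),(56,85),(-60,85))])
# floor map, rows = stand x from +54 to -56, cols = y -80..80
for x in range(52,-60,-6):
    r=[]
    for y in range(-80,81,5):
        u,v=proj(st(x-3,y,5)); r.append("%3d"%(g[int(v),int(u)]) if 0<=u<560 and 0<=v<420 else " --")
    print("%4d"%x," ".join(r))
E
```

```text
t: 25.55
ee_pos: [611.0, -248.8, 167.7]
ee_rot: [[-0.996, -0.062, -0.059], [-0.085, 0.712, 0.697], [-0.001, 0.699, -0.715]]
force: [0.0, 0.7, 0.9]
finger_gap: 49.5
gripper_force: 0.0
corners [[277.0, 145.0], [277.0, 281.0], [383.0, 230.0], [393.0, 128.0]]
  52  68  70  70  70  70  70  69 124 136 126 127  89  89  82  96 133 137 101 109 126 141 111 124 129 138 143 144 144 146 146 139  94  83
  46  68  73  71  70  65  64  69 126 139 112  88  88  86  86  86  93 140 136 128 134 141 145 142 145 144 144 142 144 142 147 147  91  82
  40  72  71  71  67  68  66  66 125 114  86  89  86  86  86  87  86  86  86  89  86 129 142 143 141 142 143 144 144 143 144 144  91 102
  34  66  68  68  65  69  66  68 125 113  86  91  88  88  88  89  88  87  86  87  87 129 145 145 145 145 143 144 146 147 144 143 112  83
  28  65  67  66  69  67  67  70 124 115  90  89  89  91  84  87  90  89  90  85  89 141 147 147 148 147 144 148 145 145 148 142 102  87
  22  68  70  67  71  68  68  68 126 114  91  89  90  89  89  91  91  88  89  87  87 128 144 145 145 145 142 144 145 146 145 146  92  84
  16  69  66  69  69  
[... 1058 characters left out ...]
142 137  97  88
 -32  66  67  72  71  66  67  67 104 124  89  87  99  85  66 103 103  94  91  91  79  92 102  99  99 100  99 100 100  84  78  67  67  79
 -38  70  72  74  67  67  67  69 102 129  90  89  88  86  89  72  86  94  87  91  99 142 112  80 101  97  96  96 102  97 100 101  90  71
 -44  69  72  70  65  66  67  68  97 138 142 140 135 138 137 140  86  85  89  86  84  86  86  87  85  74  76  97  98 101  99  97  94  96
 -50  69  67  65  69  60  63  65  64  66  61  62  61  64  63  61  64  63  65  65  66  62  68  62  64  66  65  61  70  86  94  98  98  95
 -56 134 132 178 122 119 110 117 114 119 112 121 116 118 118 119 116 119 118 116 118 115 118 117 172 180 176 176 193 183 132 141  86  99
```

The map shows a bolt-shaped ridge at y≈−5..5, x≈+16..−40, and another along y≈20..72 at x≈−14. I'll check the second at finer resolution, and check that no bolts remain inside the box.

Run:
```python
from h import *
import cv2
d=np.load("look.npz");im=d["im"];K=d["K"];T=d["T"];g=cv2.cvtColor(im,cv2.COLOR_RGB2GRAY)
def proj(w): q=K@(T[:3,:3].T@(np.array(w)-T[:3,3]));return q[:2]/q[2]
print("cam stand",(T[:3,3]-C)@UX,(T[:3,3]-C)@UY,T[2,3])
def grid(z,xs,ys):
    for x in xs: print("%4d"%x," ".join("%3d"%g[tuple(int(round(c)) for c in proj(st(x,y,z))[::-1])] for y in ys))
print("floor z=8");grid(8,range(6,-40,-3),range(0,84,3))
print("box floor z=101 (through side)");grid(101,range(38,-40,-5),range(-32,33,3))
for n,w in (("guide lo",(-50,-50,56)),("guide lo far",(-50,50,56)),("guide hi",(-80,-50,96)),("guide hi far",(-80,50,96)),("shaft",(-60,0,130)),("box near corner",(-42,-36,96)),("box far",(-42,36,96)),("floor bolt2 a",(-14,20,8)),("b",(-14,70,8))): print(n,proj(st(*w)).round(0))
```

```text
cam stand -103.07113818815698 -285.00004059409775 255.5911277453597
floor z=8
   6 107 103  87  86  88 129 142 147 143 143 141 143 143 144 143 142 144 144 144 143 143 143 143 110  90  85  74  68
   3 100 103  88  88  88 130 144 145 143 140 142 143 144 144 144 145 144 144 142 144 147 144 135 110  87  95  69  71
   0 103  97  84  87  87 130 142 141 141 143 145 143 140 145 142 144 142 144 141 144 144 144 137 128  92  84  69  68
  -3  98  89  87  87  87 125 143 144 147 143 143 142 146 144 144 146 144 145 146 145 145 147 136 119  87  78  72  66
  -6  95  83  86  87  87 100 142 146 145 144 145 143 143 146 143 142 142 145 142 143 141 142 136  90  88  77  72  69
  -9  94  83  86  85  82 125 142 142 142 141 140 142 142 138 140 141 137 142 139 142 139 136 129  87  97  98  82  67
 -12  95  84  90  89  86 130 145 146 139 137 134 144 141 144 146 143 144 137 134 137 100  90  84  91  98 130 136 102
 -15  93  85  88  88 102 132 140 127  86  83  90  88 114 150 141 145 136 112  99  91  88 104  90  84 115 155 155 110
 -18  95  84  86  89  88  91  86  78  74  76  80  86 108 139 126 126 144 154 153 161 1
[... 1866 characters left out ...]
1 113 113 111 112 115 114 110 108 105
 -17 114 113 112 113 116 139 137 139 138 140 140 120 115 111 113 114 114 112 112 112 107 102
 -22 113 114 111 113 113 129 139 138 139 140 136 124 115 113 113 104 105  91  91  94  95  95
 -27 112 113 114 112 130 136 140 141 138 128 118  96  97  96  99  98  91  86  86  84  85  84
 -32 113 114 112 104  90  97  95  96  98  89  89  85  85  85  86  81  84  86  83  68  64  59
 -37  94  96  87  85  67  80  87  83  84  86  85  84  87  87  87  85  84  77  56  59  55  62
guide lo [315. 154.]
guide lo far [381. 141.]
guide hi [358. 119.]
guide hi far [423. 112.]
shaft [432. 145.]
box near corner [366. 168.]
box far [411. 156.]
floor bolt2 a [322. 174.]
b [350. 167.]
```

The box floor is uniform and empty, and both bolts lie inside the tray. I'll check the box angle against the start picture with phase correlation, and hand in if it is upright.

Run:
```python
from h import *
import cv2
a=cv2.cvtColor(cv2.imread("pics/topraw.png"),cv2.COLOR_BGR2GRAY).astype(np.float32)
b=cv2.cvtColor(bot.get_image("top"),cv2.COLOR_RGB2GRAY).astype(np.float32)
t=a[157:193,279:314];r=cv2.matchTemplate(b[147:203,269:324],t,cv2.TM_CCOEFF_NORMED)
_,m,_,l=cv2.minMaxLoc(r);dx=l[0]-10;print("box match",round(m,2),"shift px",dx,l[1]-10,"angle ~",round(dx/.39/34,2))
s=b[215:255,260:300]-a[215:255,260:300];print("crank change",np.abs(s).mean().round(1))
o=bot.get_obs();print(o["t"],o["force"])
if m>.7 and abs(dx)<=2: print(bot.sign_off())
```

```text
box match 0.82 shift px -1 0 angle ~ -0.08
crank change 21.1
25.65 [-0.6687065   0.61817051 -0.23746042]
the job is handed in; nothing more can be done
None
```

The job is handed in at about 26 s: the last checks put both bolts in the tray, the box empty and about 0.08 rad off upright, and the crank released; I did not re-check the tape, spanner and carton at the end, and the verdict wasn't shown.

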